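Tip the milling ball out of the feeder and load it into the grinding bowl

TASK

Push the paddle of the ball feeder's tipping cup down past its latch so that the milling ball is dumped into the feeder, then let the cup swing fully back. When the ball has rolled down to the front catch under the deck, pick it from there without letting it roll off onto the bench, and set it down in the open steel grinding bowl, lowering it in rather than dropping it. Leave the bowl and the glassware standing where they are.

Things in the scene. Friction and masses are not known exactly. Their poses are not given: they have to be found in the camera images.
- feeder: Ball feeder, a fixed grey and aluminium stand 172 mm wide (y), 170 deep, 194 high. Origin on the worktop, middle of its front edge; +x to its rear (away from the robot). A dumped ball falls down the chute at the rear (x 95-164), rolls forward between tower cheeks (y +-40 inside, x 58-168) on a smooth floor sloping 4 degrees to the front, and stops at the low front lip.
- catch (a point): Where the ball's centre lies when it rests at the middle of the lip (feeder x 18, y 0, z 28.3); it may end up to about 20 mm to either side along y: read the ball again. Floor top there z 10. Catch tray: x 3 to 58, inner y -78 to 78, side kerbs 26 high, open to the front over the lip. Axes as the feeder.
- lip (a point): Middle of the top of the front lip (6 mm thick in x, top 10 mm above the tray floor, full width): the ball leans on it, and a push from behind rolls it over. Axes as the feeder.
- deck_edge (a point): Middle of the lower front edge of the deck that hangs over the catch tray: 128 wide, from feeder x 0 to 94, underside z 134, top z 142. A hand pointing straight down cannot reach the ball; one leaning 35 to 45 degrees, fingers pointing down and to the rear under this edge, closing along y, can.
- cup (a joint): Angle of the steel tipping cup on the deck; hinge along the feeder's y at feeder x 92, z 158. 0 = home, 1.05 = stop; the ball rolls out rearward once past about 0.5. A spring drives it home from every angle when let go; an over-centre latch holds it at home: the push on the paddle starts at about 6 to 9 N, gives way past about 0.3 rad, then slowly rises again to about 10 N.
- paddle (a point): On top of the cup's thumb paddle, a steel tab 26 mm wide, 36 mm behind the hinge, to the right of the tower (feeder y -64); at home it rises 0.44 rad to the rear, this point 17 mm above the hinge axis. Pressing it down about 33 mm tips the cup 0.9 rad. Free space below and beside it. Its axes turn with the cup.
- ball_center (a point): Centre of the white, hard, polished ceramic milling ball, 36 mm across, about 0.1 kg, which rolls at the slightest push; at the start it sits in the cup on the deck.
- bowl: Open round stainless grinding bowl, loose, 0.9 kg, 112 mm outside, 100 mm inside, 40 mm high, floor 8 mm thick. Origin under its centre. Standing left of the feeder.
- petri_pile_3: Bystander: taped pile of clear petri dishes, 64 mm across, 46 high, origin under its centre.
- beaker_50: Bystander: small glass beaker, 49 mm across, 58 high, origin under its centre.

How it is judged (in metres and radians):
On the way, in this order (a step that is already met when the one before it is completed fails the run):
1. the cup is pushed down past its latch and tips (over 0.45 rad) (value of joint cup above 0.45 rad), for 0.05 s.
2. the cup is back home and the ball lies in the front catch (value of joint cup below 0.06 rad and x of ball_center in the frame of feeder below 0.03 m and z of ball_center in the frame of feeder below 0.04 m), for 0.2 s.
3. the ball, still in the fingers, is lowered to within 20 mm of the bowl's floor (horizontal distance between ball_center and bowl below 0.035 m and z of ball_center in the frame of bowl below 0.046 m and contact force between the fingers and ball above 0.3 N), for 0.05 s.
At the end, for the whole second after the job is handed in: The ball lies still (under 60 mm/s) on the floor of the bowl, its centre within 36 mm of the bowl's axis and under 32 mm above its underside; the bowl is upright (within 0.1 rad) and the cup is home (under 0.06 rad) (horizontal distance between ball_center and bowl below 0.036 m and z of ball_center in the frame of bowl below 0.032 m and linear speed of ball below 0.06 m/s and value of joint cup below 0.06 rad and angle between bowl's own z axis and vertical below 0.1 rad); the robot touches nothing.
It fails at once if the ball is on the bench or the floor (height (world z) of ball_center below 0.0205 m).
It fails at once if the bowl is shifted by more than 30 mm (distance of bowl from where it was at the start of the episode above 0.03 m).
It fails at once if the petri dishes or the small beaker are shifted by more than 20 mm (distance of any of petri_pile_3, beaker_50 from where it was at the start of the episode above 0.02 m).
It also fails if it takes over 58 s, if anything falls off the work surface, if the arm or the gripper's body presses on something with over 40 N, if the wrist force passes 120 N, or if a joint passes its speed limit or range.

ROBOT

A 7-joint arm with a two-finger parallel gripper is mounted at the origin on a cart in front of the work surface, level with it; the furniture and walls round the work are solid. World frame = base frame: x ahead of the robot, y to its left, z up, the work surface at z = 0. Lengths are in mm, angles in rad, forces in N, time in s.
With the tool pointing down it reaches from about 400 to 900 mm from the base axis. Payload 5.5 kg.
Tool frame: the origin (TCP) lies on the front face of the gripper's body, between the roots of the fingers; the fingertips stand 66 mm ahead of it and the grasp point (between the pads) lies 47 mm ahead of it; z points along the fingers, y is the line along which they close (so a half turn about z gives the same grasp; the last joint's range is limited). The gripper opens to 92 mm and grips with 3 to 60 N. Pads are 19 mm wide; open, the fingers measure 130 mm over their backs; the gripper's body (75 mm by 190 mm) begins 47 mm behind the grasp point.
Start: joints at [1.431, 0.501, -0.427, 1.55, 0.221, 1.138, -0.21], TCP at [254.827, -597.965, 292.229] pointing down, gripper open.
Joint ranges: [-2.88, 2.88], [-0.31, 2.03], [-1.54, 1.56], [0.2, 2.42], [-1.41, 4.55], [0.19, 2.02], [-2.57, 2.57]. Speed limits (rad/s): [2.57, 2.57, 3.14, 3.14, 3.14, 3.14, 3.14].

INTERFACE

Orientations are given as a unit quaternion [x, y, z, w].
In Python, from bench import arm, state, vision, order, nets gives the robot as it stands. Calls block until the motion is done:
- arm.goto(position, orientation): joint-space move of the TCP to a pose.
- arm.movel(position, orientation=None, max_speed=150, contact_N=None): straight line of the TCP; orientation=None keeps the orientation; max_speed is the mean speed in mm/s. With contact_N (N) it stops when the force on the tool has changed by that much, and returns True; else False.
- arm.set_joints(angles): joint-space move.
- arm.command_gripper(opening, squeeze=None): finger opening in mm; squeeze is the grip in N (None keeps the last); returns when the fingers have stopped.
- arm.pause(seconds).
- arm.ik(position, orientation): joint angles nearest the present ones, or None.
- state(): the state.
- vision.grab_frame(name): name is "side" or "top" or "wrist"; returns a dict with "img" (420x560x3 uint8, red, green, blue), "fovy" (degrees; the focal length in pixels is half the picture's height over the tangent of half this angle, whatever the lens; pixels are square), "cx", "cy" (the principal point, pixels), "eye" and "attitude" of the camera in the world; the wrist camera has in their place "mount" (4x4, takes a point from camera to tool coordinates, whose origin is the TCP and whose axes are the flange's). Camera axes: x right, y up, looking along -z (the intrinsics and any distortion apply to the point x, -y, -z); pixel columns grow to the right and rows downward; lengths in mm; the calibration is good to about 2 mm. The wrist camera is an equidistant fisheye: a pixel r from the principal point sees the ray r / f radians off the axis. A picture is of the moment at which its call begins: read the wrist's pose just before it. There is no depth.
A pose or a line that the arm cannot do raises arm.IKError and nothing moves.
- order.job_done(): hands the job in; it is judged then, once.
Trained networks look in a picture, given as the dict that the camera call returned (one of the last four; its "shot" number tells which), for a name from the list of things; names that differ only in an ending like _2 or _b are one class to them, and where a whole thing is asked for, a point or a joint stands for the part that bears it (a point fixed in the world has none). Each returns a list of dicts, best first, with "p" (0 to 1); they miss things now and then, are a little off and sometimes report something else, mostly with a low value. They report only what shows in the picture. A call takes as long as a camera call.
- nets.boxes_of(picture, thing): "point" ([x, y, z] in mm, in world coordinates, good to about 4 mm: the middle of the surface that is visible of it).
- nets.silhouettes(picture, thing): "region" (420x560 bool, what is visible of it).
- nets.landmark_of(picture, thing): "point" ([x, y, z] in mm, in world coordinates, good to about 4 mm: a listed point, or the origin of a listed thing).
The state is a dict: "time": time; "joint_positions": joint angles; "joint_vel": joint speeds; "effort": joint torques, N m; "eef_pos": TCP position; "tool_rot": TCP orientation; "contact_force": force on the tool from outside, world axes, zero at the start; "ft_torque": the same for the moment, N m; "finger_gap": finger opening in mm; "grasp_force": force on a finger pad.
Only numpy, scipy, OpenCV 4.12 (cv2) and the standard library are available. Lean on these libraries where they do the work, as an engineer would, in place of code of your own. Each camera call takes 0.05 s, during which the arm holds its last target. There are 200 camera calls.

## Working session

There is one attempt and no reset: what is moved stays moved. The work goes in short steps, each a Python script; the robot and the scene stay as the last script left them, time stands still between calls to the robot, and variables do not carry over. Pictures are saved under pics/ and viewed, at most 10 in all, crops included, and the job is handed in when it is done.

```bash
mkdir -p pics; ls; python3 - <<'E'
from bench import arm,state,vision,order,nets
import cv2,numpy as np
for n in ["side","top"]:
    f=vision.grab_frame(n); cv2.imwrite(f"pics/{n}0.png",f["img"][:,:,::-1])
    print(n,{k:np.round(v,3).tolist() if not isinstance(v,str) else v for k,v in f.items() if k!="img"})
    for t in ["feeder","catch","lip","deck_edge","paddle","ball_center","bowl","petri_pile_3","beaker_50"]:
        r=nets.landmark_of(f,t); print(t,[(np.round(q["point"]).tolist(),round(q["p"],2)) for q in r[:2]])
s=state();print({k:np.round(v,3).tolist() for k,v in s.items()})
E
python3 -c "
import cv2,numpy as np
cv2.imwrite('pics/both0.png',cv2.resize(np.hstack([cv2.imread('pics/side0.png'),cv2.imread('pics/top0.png')]),(800,300)))"
```

```text
pics
side {'fovy': 53.671, 'cx': 282.135, 'cy': 203.528, 'eye': [452.448, -812.907, 659.472], 'attitude': [0.46, -0.035, -0.049, 0.886], 'shot': 1}
feeder [([466.0, -221.0, 2.0], 0.81), ([466.0, -222.0, 18.0], 0.43)]
catch [([484.0, -222.0, 30.0], 0.78)]
lip [([464.0, -220.0, 18.0], 0.61)]
deck_edge [([468.0, -218.0, 134.0], 0.66)]
paddle [([584.0, -300.0, 178.0], 0.87)]
ball_center [([518.0, -212.0, 174.0], 0.63)]
bowl [([499.0, 147.0, 0.0], 0.65)]
petri_pile_3 []
beaker_50 []
top {'fovy': 51.541, 'cx': 279.581, 'cy': 211.103, 'eye': [358.149, -101.343, 1208.915], 'attitude': [0.074, -0.058, -0.697, 0.711], 'shot': 2}
feeder [([468.0, -224.0, 0.0], 0.82)]
catch [([482.0, -225.0, 29.0], 0.63)]
lip [([467.0, -223.0, 17.0], 0.61)]
deck_edge [([463.0, -226.0, 135.0], 0.55)]
paddle [([583.0, -296.0, 174.0], 0.61)]
ball_center [([519.0, -215.0, 166.0], 0.48)]
bowl [([498.0, 144.0, 0.0], 0.81)]
petri_pile_3 [([647.0, 152.0, 1.0], 0.64)]
beaker_50 [([543.0, -25.0, 4.0], 0.62)]
{'time': 1.0, 'joint_positions': [1.431, 0.501, -0.427, 1.55, 0.221, 1.138, -0.21], 'joint_vel': [-0.002, -0.0, -0.002, -0.001, -0.002, 0.0, -0.0], 'effort': [0.0, -56.645, -5.811, -27.951, -0.067, 0.021, -0.0], 'eef_pos': [254.836, -597.961, 292.242], 'tool_rot': [0.98, 0.2, 0.0, 0.0], 'contact_force': [0.816, 0.501, 0.509], 'ft_torque': [0.022, -0.041, 0.005], 'grasp_force': 0.0, 'finger_gap': 91.749}
```

View pics/both0.png

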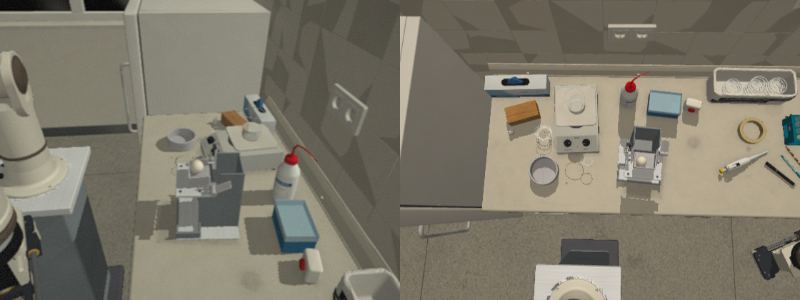

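```bash
cat > h.py <<'E'
from bench import arm,state,vision,order,nets
import cv2,numpy as np
from scipy.spatial.transform import Rotation as R
def proj(f,P):
    c=(np.atleast_2d(P)-f["eye"])@R.from_quat(f["attitude"]).as_matrix()
    F=f["img"].shape[0]/2/np.tan(np.radians(f["fovy"])/2)
    return np.c_[f["cx"]+F*c[:,0]/-c[:,2], f["cy"]-F*c[:,1]/-c[:,2]]
def feeder(P,o,yaw): return R.from_euler('z',yaw).apply(np.atleast_2d(P))+[o[0],o[1],0]
E
python3 - <<'E'
from h import *
ims=[]
pts=[]
for n,(c0,c1,r0,r1) in {"top":(400,480,160,270),"side":(110,190,90,180)}.items():
    f=vision.grab_frame(n)
    for o in [0]:
        pass
    for t in ["feeder","catch","lip","deck_edge","paddle"]:
        pts+= [(t,q["point"]) for q in nets.landmark_of(f,t)[:1]]
    big=None
    q=proj(f,[[467,-222,80]])[0]
    x0,y0=int(q[0])-50,int(q[1])-55
    im=cv2.resize(f["img"][y0:y0+110,x0:x0+100],None,fx=5,fy=5,interpolation=cv2.INTER_CUBIC)[:,:,::-1].copy()
    if n=="top":y0-=0
    for yaw,col in [(0,(0,0,255)),(-.1,(0,255,0))]:
        for poly in [[[0,-64,142],[94,-64,142],[94,64,142],[0,64,142]],[[0,-86,0],[170,-86,0],[170,86,0],[0,86,0]]]:
            p=(proj(f,feeder(poly,(467,-222),yaw))-[x0,y0]+.5)*5
            cv2.polylines(im,[p.astype(int)],True,col,1)
    ims.append(im[:550,:400] if 0 else im)
    s=nets.silhouettes(f,"feeder")[:1]
    for z in s: print(n,z["p"],z["region"].sum())
im=np.hstack(ims);im=cv2.resize(im,(800,440));cv2.imwrite("pics/ov.png",im)
for p in pts: print(p[0],np.round(p[1]))
E
```

```text
top 0.85 4494
side 0.92 10263
feeder [ 467. -222.   -0.]
catch [ 486. -223.   29.]
lip [ 464. -220.   19.]
deck_edge [ 461. -224.  134.]
paddle [ 587. -293.  175.]
feeder [ 465. -222.    1.]
catch [ 485. -223.   28.]
lip [ 464. -221.   20.]
deck_edge [ 468. -221.  137.]
paddle [ 586. -298.  178.]
```

View pics/ov.png

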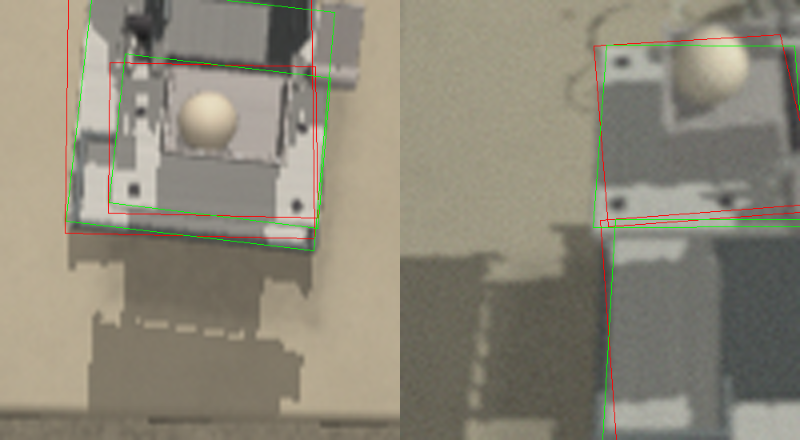

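The overlay shows the −0.1 rad outline (green) fits both views, for example the left side from (90,0) to (68,222). I'm taking yaw −0.097 with the origin at (466.5, −222).

```bash
cat >> h.py <<'E'
O=(466.,-222.); YAW=-.097
RF=R.from_euler('z',YAW)
def W(p): return feeder(p,O,YAW)[0]
def ori(z,y,local=True):
    z=np.array(z,float);z/=np.linalg.norm(z);y=np.array(y,float)
    r=R.from_matrix(np.c_[np.cross(y,z),y,z])
    return ((RF*r) if local else r).as_quat()
def tcp(p,q,d): return W(p)-d*R.from_quat(q).apply([0,0,1])   # p (feeder) lies d ahead of TCP
s20,c20=np.sin(np.radians(20)),np.cos(np.radians(20))
s40,c40=np.sin(np.radians(40)),np.cos(np.radians(40))
E
python3 - <<'E'
from h import *
for s in (1,-1):
    q=ori([0,s20,-c20],[s,0,0]); 
    for z in (215,149):
        print("press",s,z,(lambda j:None if j is None else np.round(j,2))(arm.ik(tcp([132,-60,z],q,66),q)))
    q=ori([s40,0,-c40],[0,s,0])
    for d in (160,54): print("pick",s,d,(lambda j:None if j is None else np.round(j,2))(arm.ik(tcp([18,0,28.3],q,d),q)))
    q=ori([0,0,-1],[0,s,0],False)
    print("bowl",s,(lambda j:None if j is None else np.round(j,2))(arm.ik([499,145,80],q)))
E
```

```text
press 1 215 [ 1.07  0.74 -0.79  1.39  0.17  1.3   0.25]
press 1 149 [ 1.05  0.8  -0.76  1.44  0.2   1.19  0.26]
pick 1 160 None
pick 1 54 None
bowl 1 [ 0.23  0.68 -0.71  2.    0.68  0.71  0.66]
press -1 215 [-0.1   1.04  1.35  1.43 -1.15  1.77 -2.  ]
press -1 149 [ 0.69  0.68 -0.16  1.45 -0.23  1.18 -2.57]
pick -1 160 None
pick -1 54 None
bowl -1 [ 0.17  0.65 -0.64  2.    0.61  0.68 -2.42]
```

```bash
python3 - <<'E'
from h import *
q=ori([0,s20,-c20],[1,0,0])
arm.command_gripper(0,20)
arm.goto(tcp([132,-60,225],q,66),q)
F0=np.array(state()["contact_force"])
c=arm.movel(tcp([132,-60,165],q,66),max_speed=60,contact_N=4)
s=state();print("contact",c,np.round(RF.inv().apply(np.array(s["eef_pos"])+66*R.from_quat(s["tool_rot"]).apply([0,0,1])-[*O,0]),1),np.round(np.array(s["contact_force"])-F0,1),s["time"])
for z in (170,165,160,156,152,149):
    c=arm.movel(tcp([132,-60,z],q,66),max_speed=80,contact_N=35); s=state()
    print(z,c,np.round(np.array(s["contact_force"])-F0,1),round(s["time"],2))
    if c:break
f=vision.grab_frame("side");g=vision.grab_frame("top")
r=nets.landmark_of(f,"ball_center");print([(np.round(x["point"]),x["p"]) for x in r])
r=nets.landmark_of(f,"paddle");print([(np.round(x["point"]),x["p"]) for x in r])
im=cv2.resize(np.hstack([f["img"][60:260,150:400],g["img"][100:300,380:560]])[:,:,::-1],(800,372));cv2.imwrite("pics/press.png",im)
E
```

```text
contact True [132.2 -59.8 179.8] [-0.8 -0.3  8.1] 5.5083
170 False [ 4.2 -0.3  5. ] 5.78
165 False [ 5.3 -0.9  4. ] 6.03
160 False [1.4 0.6 1.6] 6.28
156 False [0.6 0.6 1.3] 6.53
152 False [-0.9 -0.1  2.7] 6.78
149 False [-0.2  1.3  3.9] 7.03
[(array([ 524., -207.,   32.]), 0.66)]
[(array([ 585., -304.,  150.]), 0.58), (array([ 466., -217.,  135.]), 0.5), (array([499., 142.,   2.]), 0.33)]
```

View pics/press.png

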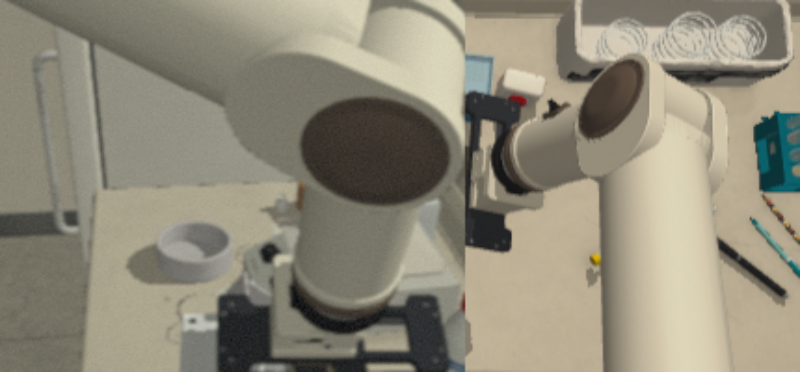

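The arm hides the cup in both views, but the force gave way past the latch and the net puts the ball low in the feeder (z 32). I'll press a little deeper to be sure, then release and look.

```bash
python3 - <<'E'
from h import *
q=ori([0,s20,-c20],[1,0,0])
for z in (145,141):
    c=arm.movel(tcp([132,-60,z],q,66),max_speed=60,contact_N=20); print(z,c,np.round(state()["contact_force"],1))
    if c: break
arm.pause(.3)
arm.movel(tcp([132,-60,235],q,66),max_speed=250)
# candidate pick poses
for lean in (30,35,40,45):
  for dy in (-.3,0,.3):
    for s in (1,-1):
      a=np.radians(lean);z=[np.sin(a)*np.cos(dy),np.sin(a)*np.sin(dy),-np.cos(a)]
      qq=ori(z,[-s*np.sin(dy),s*np.cos(dy),0])
      js=[arm.ik(tcp([18,0,28.3],qq,d),qq) for d in (54,150)]
      if any(j is not None for j in js): print(lean,dy,s,[None if j is None else np.round(j,2).tolist() for j in js])
arm.goto([330,-450,330],ori([0,0,-1],[0,1,0]))
ims=[]
for n in ("side","top"):
    f=vision.grab_frame(n)
    for t in ("ball_center","paddle"): print(n,t,[(np.round(x["point"]),x["p"]) for x in nets.landmark_of(f,t)[:2]])
    x,y=proj(f,[W([50,0,80])])[0].astype(int)
    ims.append(cv2.resize(f["img"][y-50:y+50,x-50:x+50],(400,400),interpolation=cv2.INTER_CUBIC))
cv2.imwrite("pics/after.png",np.hstack(ims)[:,:,::-1]); print(state()["time"])
E
```

```text
145 False [-0.8 -0.2  4.3]
141 False [ 0.1 -0.3  6.9]
30 -0.3 1 [[1.45, 1.12, -1.31, 2.37, 2.02, 0.97, 0.03], None]
30 -0.3 -1 [[0.95, 0.59, -0.64, 2.38, 2.32, 0.41, 2.52], None]
30 0 1 [[1.51, 0.97, -1.18, 2.34, 1.96, 0.59, 0.37], None]
30 0 -1 [[0.9, 0.55, -0.43, 2.35, 3.23, 0.19, 1.97], None]
30 0.3 1 [[1.53, 0.9, -1.08, 2.26, 1.58, 0.33, 1.04], [1.74, 0.64, -1.2, 2.31, 0.71, 0.28, 1.83]]
30 0.3 -1 [[1.66, 1.16, -1.31, 2.26, 1.65, 0.63, -2.04], [1.5, 0.44, -0.88, 2.32, -0.35, 0.22, -0.31]]
35 0 1 [[1.63, 1.2, -1.31, 2.38, 2.11, 0.77, 0.41], None]
35 0 -1 [[1.13, 0.64, -0.65, 2.4, 3.0, 0.33, 2.3], None]
35 0.3 1 [[1.72, 1.22, -1.31, 2.29, 1.78, 0.58, 1.06], [1.88, 0.81, -1.31, 2.35, 1.11, 0.29, 1.55]]
35 0.3 -1 [[1.72, 1.22, -1.31, 2.29, 1.78, 0.58, -2.08], [1.54, 0.47, -0.84, 2.36, -0.98, 0.2, 0.39]]
40 0.3 1 [[1.79, 1.3, -1.31, 2.32, 1.9, 0.55, 1.04], [1.96, 0.92, -1.32, 2.39, 1.33, 0.26, 1.46]]
40 0.3 -1 [[1.79, 1.3, -1.31, 2.32, 1.9, 0.55, -2.1], [1.96, 0.92, -1.32, 2.39, 1.33, 0.26, -1.68]]
45 0.3 1 [[1.87, 1.41, -1.31, 2.34, 2.0, 0.53, 1.07], None]
45 0.3 -1 [[1.87, 1.41, -1.31, 2.34, 2.0, 0.53, -2.07], None]
side ball_center [(array([ 486., -204.,   28.]), 0.5)]
side paddle [(array([ 585., -301.,  178.]), 0.57)]
top ball_center [(array([ 485., -211.,   24.]), 0.4)]
top paddle [(array([ 585., -298.,  175.]), 0.95)]
10.35
```

View pics/after.png

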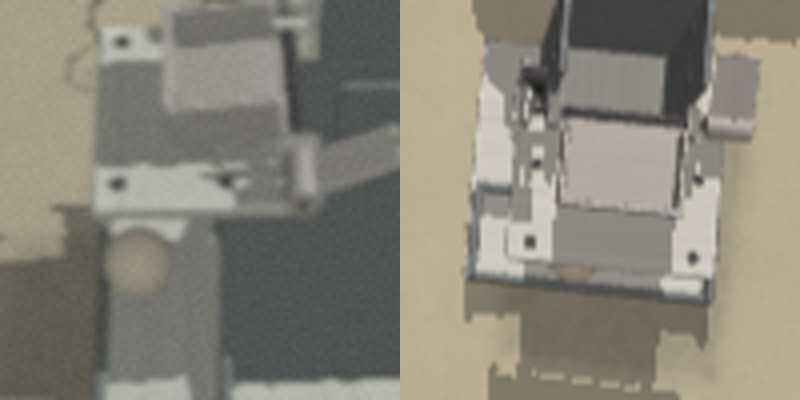

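The cup is empty and home, with the paddle back at its first position. The ball lies in the catch: side crop (138,262), and just visible under the deck edge in the top crop (575,270). Next I'll refine the ball position by ray and search the pick poses.

```bash
python3 - <<'E'
from h import *
f=vision.grab_frame("side")
B=[]
for s in nets.silhouettes(f,"ball_center")[:2]:
    v,u=np.nonzero(s["region"]);print(s["p"],len(u),u.mean(),v.mean(),np.ptp(u),np.ptp(v))
    F=210/np.tan(np.radians(f["fovy"])/2)
    d=R.from_quat(f["attitude"]).apply([(u.mean()-f["cx"])/F,-(v.mean()-f["cy"])/F,-1])
    b=f["eye"]+d*(28.3-f["eye"][2])/d[2]; print("ball",np.round(b,1),"local",np.round(RF.inv().apply(b-[*O,0]),1))
    B.append(b)
bl=RF.inv().apply(B[0]-[*O,0]); bl=np.array([18,bl[1],28.3])
f=lambda j:None if j is None else np.round(j,2).tolist()
for lean in (33,36,40):
  for dy in (0,.1,.2,.3):
    for s in (1,-1):
      a=np.radians(lean);z=[np.sin(a)*np.cos(dy),np.sin(a)*np.sin(dy),-np.cos(a)]
      qq=ori(z,[-s*np.sin(dy),s*np.cos(dy),0])
      js=[arm.ik(tcp(bl,qq,54),qq),arm.ik(tcp(bl,qq,100),qq),arm.ik(tcp(bl+[0,0,20],qq,54),qq)]
      print(lean,dy,s,f(js[0]),f(js[1]),js[2] is not None)
E
```

```text
0.48 230 257.66521739130434 287.0086956521739 16 16
ball [ 484.6 -211.8   28.3] local [17.5 12.  28.3]
0.42 10506 294.5166571482962 274.8110603464687 97 133
ball [ 565.1 -184.7   28.3] local [95.  46.7 28.3]
33 0 1 [1.58, 1.17, -1.31, 2.38, 2.06, 0.78, 0.39] None True
33 0 -1 [1.08, 0.62, -0.64, 2.39, 2.88, 0.3, 2.38] None True
33 0.1 1 [1.62, 1.17, -1.31, 2.36, 1.99, 0.7, 0.58] None True
33 0.1 -1 [1.13, 0.63, -0.65, 2.37, 3.07, 0.23, 2.32] None True
33 0.2 1 [1.65, 1.18, -1.31, 2.33, 1.89, 0.64, 0.79] [1.71, 0.96, -1.3, 2.37, 1.73, 0.47, 0.83] True
33 0.2 -1 [0.99, 0.58, -0.44, 2.34, 3.88, 0.23, 1.58] [1.03, 0.46, -0.44, 2.38, 4.33, 0.22, 1.13] True
33 0.3 1 [1.68, 1.19, -1.31, 2.3, 1.76, 0.6, 1.02] [1.74, 0.99, -1.31, 2.33, 1.55, 0.45, 1.13] True
33 0.3 -1 [-0.38, 1.34, 1.34, 2.35, 4.25, 1.59, 0.65] [-0.34, 1.13, 1.35, 2.39, 4.41, 1.47, 0.73] True
36 0 1 None None False
36 0 -1 None None False
36 0.1 1 [1.66, 1.22, -1.31, 2.38, 2.09, 0.71, 0.54] None True
36 0.1 -1 [1.16, 0.66, -0.65, 2.39, 3.21, 0.3, 2.22] None True
36 0.2 1 [1.69, 1.22, -1.31, 2.35, 1.99, 0.63, 0.75] [1.75, 1.01, -1.3, 2.4, 1.87, 0.46, 0.76] True
36 0.2 -1 [1.2, 0.67, -0.65, 2.36, 3.47, 0.23, 2.09] [1.27, 0.54, -0.66, 2.41, 3.94, 0.2, 1.6] True
36 0.3 1 [1.72, 1.23, -1.31, 2.32, 1.84, 0.58, 0.99] [1.78, 1.03, -1.3, 2.35, 1.66, 0.42, 1.08] True
36 0.3 -1 [1.05, 0.62, -0.44, 2.33, 4.17, 0.29, 1.45] [-0.31, 1.19, 1.35, 2.41, 4.34, 1.57, 0.78] True
40 0 1 None None False
40 0 -1 None None False
40 0.1 1 None None False
40 0.1 -1 None None False
40 0.2 1 [1.75, 1.3, -1.31, 2.38, 2.11, 0.63, 0.73] None True
40 0.2 -1 [1.25, 0.71, -0.65, 2.39, 3.56, 0.33, 2.07] None True
40 0.3 1 [1.77, 1.3, -1.31, 2.34, 1.95, 0.56, 0.98] [1.84, 1.1, -1.3, 2.38, 1.8, 0.4, 1.03] True
40 0.3 -1 [1.29, 0.72, -0.66, 2.35, 3.88, 0.26, 1.87] [1.36, 0.6, -0.66, 2.39, 4.28, 0.26, 1.45] True
```

```bash
cat >> h.py <<'E'
def lq(lean,dy):
    a=np.radians(lean)
    return ori([np.sin(a)*np.cos(dy),np.sin(a)*np.sin(dy),-np.cos(a)],[-np.sin(dy),np.cos(dy),0])
E
python3 - <<'E'
from h import *
b=np.array([17.5,12,28.3]); q=lq(36,.3); P=tcp(b,q,100)
f=lambda j:None if j is None else np.round(j,2).tolist()
mid=None
for m in ([345,-380,170],[360,-360,190],[380,-380,200]):
    j=arm.ik(m,q); print(m,f(j))
    if j is not None and mid is None: mid=m
print(P,f(arm.ik(P,q)))
arm.command_gripper(62,15)
if mid: arm.goto(mid,q)
arm.goto(P,q)
s=state();print(np.round(s["eef_pos"],1),np.round(s["joint_positions"],2),np.round(s["contact_force"],1),s["time"],s["finger_gap"])
for n in ("wrist","side"):
    g=vision.grab_frame(n);print(n,[(np.round(RF.inv().apply(np.array(x["point"])-[*O,0]),1),x["p"]) for t in ("ball_center","catch","deck_edge") for x in nets.landmark_of(g,t)[:1]])
    cv2.imwrite(f"pics/pre_{n}.png",g["img"][:,:,::-1])
    if n=="wrist": print(g["mount"],g["fovy"],g["cx"],g["cy"])
for l,d in ((36,.1),(38,.15),(40,.2),(38,.2)):
    print(l,d,f(arm.ik(tcp(b,lq(l,d),54),lq(l,d))))
a,c=[cv2.imread(f"pics/pre_{n}.png") for n in ("wrist","side")]
cv2.imwrite("pics/pre.png",cv2.resize(np.hstack([a,cv2.resize(c[150:360,130:410],(560,420))]),(800,300)))
E
```

```text
[345, -380, 170] [2.09, 0.86, -1.26, 2.15, 0.47, 0.47, 2.44]
[360, -360, 190] [2.08, 0.8, -1.3, 2.17, 0.43, 0.46, 2.41]
[380, -380, 200] [2.03, 0.81, -1.29, 2.1, 0.43, 0.5, 2.4]
[ 427.00833487 -223.60150711  109.20169944] [1.78, 1.03, -1.3, 2.35, 1.66, 0.42, 1.08]
[ 425.7 -225.6  107.4] [ 1.78  1.03 -1.3   2.35  1.66  0.43  1.08] [-5.9 -0.9 -6.5] 13.5333 61.516246774201306
wrist [(array([24.9, 16. , 28.6]), 0.93), (array([20.7,  1.1, 27.6]), 0.69)]
[[-1.00689086e-03  9.61238610e-01  2.75716014e-01  7.44058159e+01]
 [ 9.99999260e-01  1.15616738e-03 -3.78877532e-04 -8.52490452e-02]
 [-6.82965572e-04  2.75715428e-01 -9.61239063e-01 -9.22142524e+01]
 [ 0.00000000e+00  0.00000000e+00  0.00000000e+00  1.00000000e+00]] 65.70646984690485 282.15909464952824 208.91221013471306
side [(array([14.2, 20.3, 30. ]), 0.57), (array([16.9,  4. , 31.7]), 0.58), (array([  0.9,   1.4, 132. ]), 0.72)]
36 0.1 [1.59, 1.06, -1.19, 2.38, 2.18, 0.55, 0.36]
38 0.15 [1.64, 1.1, -1.2, 2.38, 2.21, 0.53, 0.44]
40 0.2 [1.69, 1.15, -1.21, 2.38, 2.22, 0.49, 0.54]
38 0.2 [1.67, 1.12, -1.21, 2.37, 2.13, 0.5, 0.58]
```

View pics/pre.png

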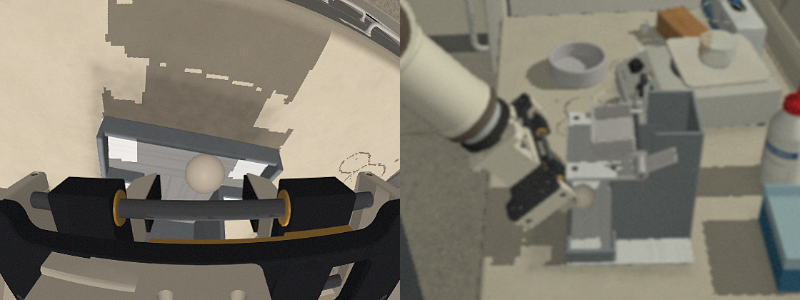

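The wrist view shows the ball at (205,172), centred between the fingers at about 150 and 255. The side view, and a 9 N force pushing down and forward, show the body's upper right corner leaning on the deck edge. I'll back off and choose a pose with more lean relative to its yaw.

```bash
python3 - <<'E'
from h import *
s=state();p=np.array(s["eef_pos"]);r=R.from_quat(s["tool_rot"])
for k in (14,10,6):
    try: arm.movel(p+k*r.apply([1,0,0]),max_speed=60); break
    except arm.IKError: print("no",k)
s=state();print(np.round(s["eef_pos"],1),np.round(s["contact_force"],1))
b=np.array([17.5,12,28.3]);res=[]
for lean in np.arange(36,54,2):
  for dy in np.arange(0,.45,.05):
    q=lq(lean,dy);a=np.radians(lean);c,sn=np.cos(a),np.sin(a)
    u=b+[0,0,0]-54*np.array([sn,0,-c])+37.5*np.array([c,0,sn])
    m=-(u[0]-(134-u[2])*sn/c+76*dy)*c
    low=28.3-12*c-9.5*sn
    if m<3: continue
    ok=[arm.ik(tcp(b+e,q,d),q) is not None for e,d in (([0,0,0],54),([0,0,15],54),([0,0,0],75),([0,0,0],90),([0,0,0],105))]
    if ok[0]: res.append((round(m,1),lean,round(dy,2),round(low,1),"".join("01"[x] for x in ok)))
for x in sorted(res)[::-1][:22]: print(*x)
E
```

```text
[ 414.9 -228.4   99.7] [ 0.5 -0.6 -0.4]
25.7 52 0.2 13.4 10000
23.3 52 0.25 13.4 11100
22.5 50 0.2 13.3 10000
21.0 52 0.3 13.4 11111
20.0 50 0.25 13.3 11100
19.2 48 0.2 13.2 11000
18.6 52 0.35 13.4 11111
17.6 50 0.3 13.3 11111
16.6 48 0.25 13.2 11100
16.3 52 0.4 13.4 11111
15.8 46 0.2 13.1 11000
15.1 50 0.35 13.3 11111
15.1 44 0.15 13.1 11000
14.1 48 0.3 13.2 11111
13.2 46 0.25 13.1 11110
12.7 50 0.4 13.3 11111
12.4 44 0.2 13.1 11100
11.8 42 0.15 13.0 11000
11.5 48 0.35 13.2 11111
11.2 40 0.1 13.0 11000
10.8 38 0.05 13.0 11000
10.5 46 0.3 13.1 11111
```

```bash
python3 - <<'E'
from h import *
b=np.array([17.5,12,28.3]); q=lq(48,.3)
arm.movel(tcp(b,q,105),q,max_speed=80,contact_N=6)
s=state();T=np.array(s["eef_pos"]);r=R.from_quat(s["tool_rot"])
print(np.round(T-tcp(b,q,105),1),np.round(s["contact_force"],1),s["time"])
g=vision.grab_frame("wrist");M=g["mount"];F=210/np.tan(np.radians(g["fovy"])/2)
for x in nets.silhouettes(g,"ball_center")[:1]:
    v,u=np.nonzero(x["region"]);u0,v0=(u.min()+u.max())/2,(v.min()+v.max())/2
    print(x["p"],len(u),u0,v0,np.ptp(u),np.ptp(v))
    dx,dy=u0-g["cx"],v0-g["cy"];rr=np.hypot(dx,dy);t=rr/F
    d=r.apply(M[:3,:3]@[np.sin(t)*dx/rr,-np.sin(t)*dy/rr,-np.cos(t)])
    e=T+r.apply(M[:3,3]);w=e+d*(28.3-e[2])/d[2]
    tool=r.inv().apply(w-T);print("ball local",np.round(RF.inv().apply(w-[*O,0]),1),"tool",np.round(tool,1))
print([(np.round(RF.inv().apply(np.array(x["point"])-[*O,0]),1),x["p"]) for t in ("ball_center","catch","lip") for x in nets.landmark_of(g,t)[:1]])
E
```

```text
[ 0.3 -0.2  0.3] [ 0.8  0.4 -0.1] 14.8083
0.63 2440 283.5 235.5 55 55
ball local [18.6 12.9 28.3] tool [ -0.4   0.8 106. ]
[(array([23.6, 14.6, 27.2]), 0.7), (array([19.1,  2.4, 26.7]), 0.83), (array([-0.1, -0. , 16.9]), 0.64)]
```

```bash
python3 - <<'E'
from h import *
b=np.array([18.3,12.7,28.3]); q=lq(48,.3)
c=arm.movel(tcp(b,q,54),max_speed=60,contact_N=6)
s=state();print(c,np.round(np.array(s["eef_pos"])-tcp(b,q,54),1),np.round(s["contact_force"],1))
if not c:
    arm.command_gripper(30,20)
    s=state();print(s["finger_gap"],s["grasp_force"],np.round(s["contact_force"],1),s["time"])
    if s["finger_gap"]>33:
        c=arm.movel(tcp(b+[0,0,15],q,54),max_speed=50,contact_N=10);s=state()
        print(c,s["finger_gap"],s["grasp_force"],np.round(s["contact_force"],1),s["time"])
g=vision.grab_frame("wrist");cv2.imwrite("pics/grip.png",g["img"][:,:,::-1])
E
```

```text
False [0.1 0.1 0.4] [ 2.   0.4 -0.1]
34.73967712395221 20.00005602836609 [-0.2 -0.6 -0.3] 16.625
False 34.5957451874182 19.999905824661255 [ 0.2  0.2 -2. ] 17.075
```

View pics/grip.png

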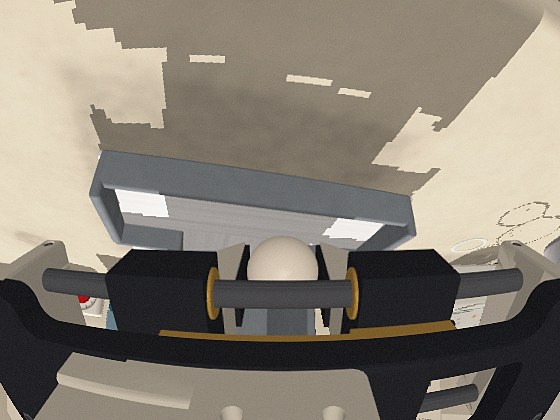

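The ball is held at (282,260), 20 N, gap 34.6. Next: retreat from under the deck and carry it above the bowl.

```bash
python3 - <<'E'
from h import *
b=np.array([18.3,12.7,43.3]); q=lq(48,.3)
for d in (115,105,95):
    try: print(d,arm.movel(tcp(b,q,d),max_speed=80,contact_N=15)); break
    except arm.IKError: print("no",d)
qd=ori([0,0,-1],[0,1,0],False)
def go(p,q,v=150):
    try: arm.movel(p,q,max_speed=v)
    except arm.IKError: print("goto",p); arm.goto(p,q)
s=state();p=np.array(s["eef_pos"]);print(np.round(p),np.round(s["joint_positions"],2))
go(p+[-10,0,110],q) if arm.ik(p+[-10,0,110],q) is not None else go(p+[-5,20,100],lq(30,.3))
s=state();print(s["finger_gap"],np.round(s["contact_force"],1),s["time"])
go([430,-60,250],qd); go([498,145,210],qd)
s=state();T=np.array(s["eef_pos"]);print(np.round(T,1),s["finger_gap"],s["grasp_force"],s["time"])
for n in ("wrist","top"):
    g=vision.grab_frame(n)
    print(n,[(t,np.round(x["point"],1),x["p"]) for t in ("bowl","ball_center","beaker_50","petri_pile_3") for x in nets.landmark_of(g,t)[:1]])
    if n=="wrist": cv2.imwrite("pics/bowl.png",g["img"][:,:,::-1])
E
```

```text
no 115
105 False
[ 409. -227.  113.] [ 1.97  1.21 -1.31  2.42  1.95  0.33  1.03]
goto [ 398.97967014 -227.04265209  223.42967097]
34.337107098119155 [ 0.4 -1.2 -0.8] 18.9
[497.9 144.1 210. ] 34.918359286886705 19.999854862689972 22.5
wrist [('bowl', array([500. , 139.8,  -3.6]), 0.8), ('ball_center', array([501.9, 143.1, 158.4]), 0.78), ('beaker_50', array([541.9, -25.7,   2.8]), 0.65), ('petri_pile_3', array([648.9, 148.6,   1.4]), 0.55)]
top [('bowl', array([543. , -23.2,   5.8]), 0.55), ('beaker_50', array([545. , -20.2,   2.2]), 0.4), ('petri_pile_3', array([648.6, 149.7,  -0.9]), 0.45)]
```

View pics/bowl.png

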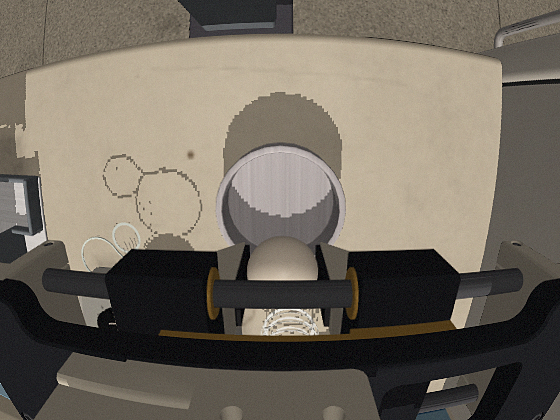

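The bowl rim spans columns 217–347, so it is laterally centred under the hand, and the ball is still held at (282,258). I'll check x from the near rim (row 144), then lower.

```bash
python3 - <<'E'
from h import *
s=state();T=np.array(s["eef_pos"]);r=R.from_quat(s["tool_rot"])
g=vision.grab_frame("wrist");M=g["mount"];F=210/np.tan(np.radians(g["fovy"])/2)
def ray(u,v,z):
    dx,dy=u-g["cx"],v-g["cy"];rr=np.hypot(dx,dy);t=rr/F
    d=r.apply(M[:3,:3]@[np.sin(t)*dx/rr,-np.sin(t)*dy/rr,-np.cos(t)]);e=T+r.apply(M[:3,3]);return e+d*(z-e[2])/d[2]
w=ray(282,144.5,40);l=ray(217,198,40);k=ray(347,198,40);print(np.round(w,1),np.round(l,1),np.round(k,1))
cx=w[0]+56; cy=(l[1]+k[1])/2; print(cx,cy)
if abs(cx-498.5)>8 or abs(cy-144)>8: raise SystemExit
x,y=(cx+498.5)/2,(cy+144)/2
arm.movel([x,y,110],max_speed=120)
c=arm.movel([x,y,77],max_speed=30,contact_N=3)
s=state();print(c,np.round(s["eef_pos"],1),np.round(s["contact_force"],1),s["finger_gap"],s["grasp_force"],s["time"])
if c or s["eef_pos"][2]<82:
    if c: arm.movel(np.array(s["eef_pos"])+[0,0,.5],max_speed=20)
    arm.pause(.2)
    arm.command_gripper(46); arm.pause(.5)
    print(state()["finger_gap"],np.round(state()["contact_force"],1))
    for n in ("wrist",):
        g=vision.grab_frame(n);cv2.imwrite("pics/rel.png",g["img"][:,:,::-1])
        print([(t,np.round(q["point"],1),q["p"]) for t in ("bowl","ball_center") for q in nets.landmark_of(g,t)[:1]])
E
```

```text
[445.2 145.   40. ] [489.4  90.2  40. ] [489.5 199.7  40. ]
501.1597152612744 144.96639280118023
True [499.7 144.5  79.2] [-0.5  0.2  5. ] 34.50735392372785 20.000553131103516 24.975
45.92647296509234 [0.1 0.6 0.6]
[('ball_center', array([503.2, 144.6,  27. ]), 0.84)]
```

The ball is down on the floor at z≈27 and released. I'll retract and check.

```bash
python3 - <<'E'
from h import *
p=np.array(state()["eef_pos"])
arm.movel(p+[0,0,90],max_speed=60); arm.movel(p+[-100,0,200],max_speed=150); arm.pause(.5)
ims=[]
for n in ("top","side"):
    g=vision.grab_frame(n)
    print(n,[(t,np.round(q["point"],1),round(q["p"],2)) for t in ("bowl","ball_center","paddle","beaker_50","petri_pile_3") for q in nets.landmark_of(g,t)[:1]])
    u,v=proj(g,[[499,145,20]])[0].astype(int)
    ims.append(cv2.resize(g["img"][max(v-40,0):v+40,u-40:u+40],(400,400)))
cv2.imwrite("pics/end.png",np.hstack(ims)[:,:,::-1]);print(np.round(state()["contact_force"],1),state()["time"])
E
```

```text
top [('bowl', array([497.9, 141.3,   1.3]), 0.62), ('ball_center', array([498.3, 142.6,  22.5]), 0.63), ('paddle', array([ 582.6, -296.9,  177.6]), 0.56), ('beaker_50', array([544.3, -26.4,   5.6]), 0.53), ('petri_pile_3', array([647.4, 153.6,   1.9]), 0.77)]
side [('bowl', array([ 4.993e+02,  1.452e+02, -3.000e-01]), 0.57), ('ball_center', array([502.2, 146.8,  26.3]), 0.49), ('paddle', array([ 583.9, -302. ,  176.9]), 0.72), ('beaker_50', array([ 467.5, -220.6,   -1.2]), 0.47)]
[-0.1  0.6 -0.1] 30.4167
```

View pics/end.png

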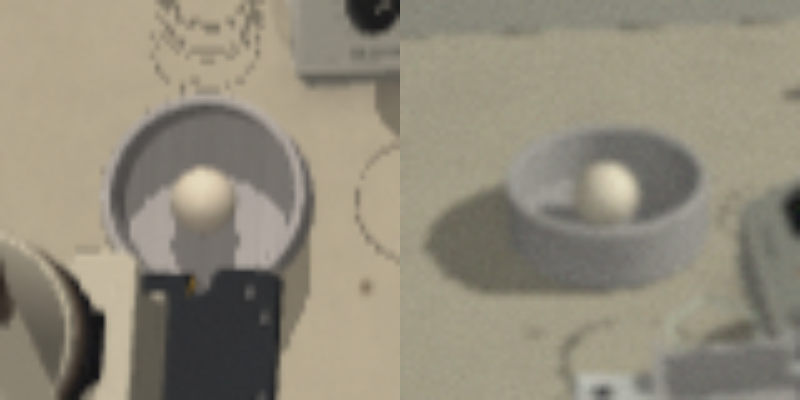

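Both views show the ball at rest in the middle of the upright bowl (top crop (203,198), side crop (608,190)), and the hand is clear.

```bash
python3 -c "
from bench import order
print(order.job_done())"
```

```text
the job is handed in; nothing more can be done
None
```

The job is handed in: the ball was dumped, picked from the front catch and lowered into the grinding bowl, and the last pictures (about 30 s in) show it at rest there, with the cup home and the bowl and glassware where they were; the system returned no verdict.

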